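# Try candle sockets on the gauge pin and sort them

### The job

Take the two brass candle sockets off the slanting pegs, one at a time, and try each on the upright stepped gauge pin, letting it down as far as it goes without forcing it. A socket that goes fully home on the gauge's foot belongs upright in the rectangular wooden tray; one that stops at the shoulder belongs upright in the round steel dish: put each away before fetching the next. Leave everything else on the bench where it is.

Things in the scene. Friction and masses are not known exactly. Their poses are not given: they have to be found in the camera images.
- socket_a: one of two brass candle sockets, plain tubes alike outside: 40 mm outer dia, 70 mm long. One has a 30.5 mm bore and passes over the whole gauge pin, the other a 25 mm bore and stops at its shoulder; which this is must be found by trying. Starts on an outer peg of the rack, lower end on the board. Origin: centre of its lower end face; z along the tube to its upper end (leans 35 degrees on the rack)
- socket_b: one of two brass candle sockets, plain tubes alike outside: 40 mm outer dia, 70 mm long. One has a 30.5 mm bore and passes over the whole gauge pin, the other a 25 mm bore and stops at its shoulder; which this is must be found by trying. Starts on an outer peg of the rack, lower end on the board. Origin: centre of its lower end face; z along the tube to its upper end (leans 35 degrees on the rack)
- rack: fixed dark wooden rack 130 x 290 mm. Its sloping board carries three pegs, 18 mm dia, 62 mm long, square to the board, leaning 35 degrees from vertical towards the rack's own -x (the robot's side). Peg feet at (0, -0.085 / 0 / 0.085, 0.055) m in its frame. The sockets hang loosely on the outer two, up to 7 mm off the peg axis. Origin: centre of its underside
- spacer: pale wooden ring, 50 mm outer dia, 28 mm long, on the rack's middle peg between the sockets; a bystander. Origin: centre of its lower face, z along its axis
- gauge_seat (a point): centre of the top of the gauge's foot, where the upright stepped pin rises, z up. Above it the pin is 28 mm dia for 40 mm, then a 4 mm bevelled shoulder, then 20 mm dia up to 70 mm, then a tapered nose 10 mm wide at its end, 78 mm up. A socket that fits comes down to the foot (its lower end at this point); one that does not stops with its lower end 41 to 42 mm higher
- wood_tray_floor (a point): rectangular wooden tray, fixed, 150 mm along its x by 120 mm along its y, rim 20 mm above its floor, walls 8 mm: for sockets that fit. Point: centre of its inner floor, 8 mm above the table
- steel_dish_floor (a point): round steel dish, fixed, 152 mm dia at the rim, 144 mm at the foot, wall 4 mm, rim 14 mm above its floor: for sockets that do not fit. Point: centre of its inner floor, 6 mm above the table
- jar: bystander: closed glass jar with white lid, 60 mm dia, 130 tall. Origin: centre of its underside
- mug: bystander: steel mug, 60 mm dia, 85 tall, handle on its own +y side. Origin: centre of its underside
- tin: bystander: small round aluminium tin, 48 mm dia, 35 tall. Origin: centre of its underside
- hammer: bystander: hammer lying flat, 240 mm long. Origin: under the tool, x along it from handle to head
- brush: bystander: brush lying flat, 200 mm long. Origin: under the tool, x along it from handle to head
- brick: bystander: white ceramic soldering brick 90 x 120 x 30 mm. Origin: centre of its underside
- pliers: bystander: pliers with red handles lying flat, about 170 mm long. Origin: centre of its underside
- gauge: steel gauge: fixed round foot 88 mm dia, 20 mm high, carrying the upright pin (see gauge_seat, 20 mm above this origin). Origin: centre of the foot's underside
Not all that is in view belongs to the job. What is shaped like the socket_b but green is not meant.

How it is judged:
On the way, in this order (a step that is already met when the one before it is completed fails the run):
1. one socket is tried on the gauge pin: down on the foot if it fits, down on the shoulder if not (((horizontal distance between socket_a and gauge_seat below 0.006 m and angle between socket_a's own z axis and vertical below 0.12 rad and z of socket_a in the frame of gauge_seat below 0.005 m) or (horizontal distance between socket_b and gauge_seat below 0.006 m and angle between socket_b's own z axis and vertical below 0.12 rad and z of socket_b in the frame of gauge_seat between 0.035 and 0.0465 m))), for 0.2 s.
2. that socket stands released in its right tray while the other still hangs on the rack (moved less than 40 mm) ((((angle between socket_a's own z axis and vertical below 0.1 rad and linear speed of socket_a below 0.02 m/s and contact force between the fingers and socket_a below 0.05 N and x of socket_a in the frame of wood_tray_floor between -0.055 and 0.055 m and y of socket_a in the frame of wood_tray_floor between -0.04 and 0.04 m and z of socket_a in the frame of wood_tray_floor below 0.005 m) and distance of socket_b from where it was at the start of the episode below 0.04 m) or ((angle between socket_b's own z axis and vertical below 0.1 rad and linear speed of socket_b below 0.02 m/s and contact force between the fingers and socket_b below 0.05 N and horizontal distance between socket_b and steel_dish_floor below 0.056 m and z of socket_b in the frame of steel_dish_floor below 0.005 m) and distance of socket_a from where it was at the start of the episode below 0.04 m))), for 0.2 s.
3. the other socket is tried on the gauge pin while the first stands in its tray ((((horizontal distance between socket_a and gauge_seat below 0.006 m and angle between socket_a's own z axis and vertical below 0.12 rad and z of socket_a in the frame of gauge_seat below 0.005 m) and (angle between socket_b's own z axis and vertical below 0.1 rad and linear speed of socket_b below 0.02 m/s and contact force between the fingers and socket_b below 0.05 N and horizontal distance between socket_b and steel_dish_floor below 0.056 m and z of socket_b in the frame of steel_dish_floor below 0.005 m)) or ((horizontal distance between socket_b and gauge_seat below 0.006 m and angle between socket_b's own z axis and vertical below 0.12 rad and z of socket_b in the frame of gauge_seat between 0.035 and 0.0465 m) and (angle between socket_a's own z axis and vertical below 0.1 rad and linear speed of socket_a below 0.02 m/s and contact force between the fingers and socket_a below 0.05 N and x of socket_a in the frame of wood_tray_floor between -0.055 and 0.055 m and y of socket_a in the frame of wood_tray_floor between -0.04 and 0.04 m and z of socket_a in the frame of wood_tray_floor below 0.005 m)))), for 0.2 s.
At the end, for the whole second after the job is handed in: The socket that fits stands upright (within 0.1 rad) on the floor of the rectangular wooden tray and the one that stops at the shoulder stands upright on the floor of the round steel dish (lower end within 5 mm of the floor), both released and at rest (angle between each of socket_a, socket_b's own z axis and vertical below 0.1 rad and linear speed of each of socket_a, socket_b below 0.02 m/s and contact force between the fingers and socket_a below 0.05 N and x of socket_a in the frame of wood_tray_floor between -0.055 and 0.055 m and y of socket_a in the frame of wood_tray_floor between -0.04 and 0.04 m and z of socket_a in the frame of wood_tray_floor below 0.005 m and contact force between the fingers and socket_b below 0.05 N and horizontal distance between socket_b and steel_dish_floor below 0.056 m and z of socket_b in the frame of steel_dish_floor below 0.005 m); the robot touches nothing.
It fails at once if a bystander (spacer, jar, mug, tin, hammer, brush, brick or pliers) is moved more than 30 mm (distance of any of spacer, jar, mug, tin, hammer, brush, brick, pliers from where it was at the start of the episode above 0.03 m).
It fails at once if a socket is forced on the gauge (more than 60 N on the pin or its foot) (contact force between gauge and socket_a above 60 N or contact force between gauge and socket_b above 60 N).
It also fails if it takes over 72 s, if anything falls off the work surface, if the arm or the gripper's body presses on something with over 40 N, if the wrist force passes 120 N, or if a joint passes its speed limit or range.

### The arm

A 6-joint arm with a two-finger parallel gripper is mounted at the origin on the work surface. World frame = base frame: x ahead of the robot, y to its left, z up, the work surface at z = 0. Lengths are in m, angles in rad, forces in N, time in s.
With the tool pointing down it reaches from about 0.35 to 0.775 m from the base axis. Payload 5.5 kg.
Tool frame: the origin (TCP) lies at the very end of the fingers, on their centre line; the grasp point (between the pads) lies 19 mm behind it; z points along the fingers, y is the line along which they close (so a half turn about z gives the same grasp; the last joint's range is limited). The gripper opens to 85 mm and grips with 20 to 120 N. Pads are 22 mm wide; open, the fingers measure 114 mm over their backs; the gripper's body (76 mm by 85 mm) begins 54 mm behind the grasp point. The pads swing forward as they close: fully open they stand 13 mm farther back than shut.
Start: joints at [1.201, 0.313, 0.046, 1.304, 0, 1.431], TCP at [0.131, 0.56, 0.231] pointing down, gripper open.
Joint ranges: [-2.76, 2.76], [-0.86, 1.69], [-1.03, 1.26], [-2.2, 2.34], [-1.47, 1.5], [-3.14, 3.14]. Speed limits (rad/s): [2.57, 2.57, 3.14, 3.14, 3.14, 3.14].

### API

Orientations are given as a rotation vector (axis times angle).
In Python, from station import sense, get_image, camera_info, job_done, masks_of, spot_point gives the robot as it stands.
- The arm moves only by the shell command python3 -m crank 'ROWS' [FORCE]. ROWS is JSON, a list of rows, each a list of 7 numbers: the opening, from 0 (shut) to 1 (fully open), then the shift along the tool's x, y, z in units of 40 mm (1.0 is 40 mm), then the turn, a rotation vector about the tool's x, y, z in units of 5 degrees (1.0 is 5 degrees). A call has 1 to 10 rows; each row shifts and turns the commanded pose from where the row before left it, along the tool's axes as they then stand; what a row does not reach is not made up. A row lasts 1/12 s, in which the tool goes at most 41.7 mm and 7.16 degrees, less where a joint would pass 70% of its speed; a pose out of reach is approached as far as the arm can. A call is refused whole if a number of a shift passes 1 or a number of a turn 1, either way. A call with a gripper value outside its range is refused whole. The fingers move at their own pace and stop on an object; FORCE is the grip in N (left out, the last holds). Time passes only in rows, so rows that do not move let the fingers close. It gives the time, the measured TCP pose, the force, the opening and the grip force at its end, in the units of the state.
- sense(): the state, without advancing time (a new reading comes with each control period).
- get_image(name): name is "scene" or "top" or "wrist"; returns the picture (384x512x3 uint8, red, green, blue); there is no depth.
- camera_info(name): a dict with "vfov" (degrees; the focal length in pixels is half the picture's height over the tangent of half this angle, whatever the lens; pixels are square), "cx", "cy" (the principal point, pixels), "T" (4x4, takes a point from camera to world coordinates). Camera axes: x right, y down, z forward; pixel columns grow to the right and rows downward; lengths in m; the calibration is good to about 2 mm. A picture is of the moment at which its call begins: read the wrist's pose just before it. camera_info takes no time and is no camera call; for the wrist camera it gives the pose at the moment of the call.
- job_done(): hands the job in; it is judged then, once.
Trained networks look in the newest picture that a camera, given by its name, has taken for a name from the list of things; names that differ only in an ending like _2 or _b are one class to them, and where a whole thing is asked for, a point or a joint stands for the part that bears it (a point fixed in the world has none). Each returns a list of dicts, best first, with "conf" (0 to 1); they miss things now and then, are a little off and sometimes report something else, mostly with a low value. They report only what shows in the picture. A call takes as long as a camera call. They do not tell look-alikes from the thing itself.
- masks_of(camera, name): "region" (384x512 bool, what is visible of it) and "box" ([left, top, width, height] in pixels, round what is visible of it).
- spot_point(camera, name): "xy" ([column, row] in pixels: a listed point, or the origin of a listed thing).
The state is a dict: "clock": time; "q": joint angles; "qd": joint speeds; "effort": joint torques, N m; "position": TCP position; "ee_rot": TCP orientation; "wrist_force": force on the tool from outside, world axes, zero at the start; "moment": the same for the moment, N m; "gripper_width": finger opening in m; "grip_force": force on a finger pad.
Only numpy, scipy, OpenCV 4.12 (cv2) and the standard library are available. Lean on these libraries where they do the work, as an engineer would, in place of code of your own. Each camera call takes 0.05 s, during which the arm holds its last target. There are 200 camera calls.

## Working session

There is one attempt and no reset: what is moved stays moved. The work goes in short steps, Python scripts to look and compute and a shell command to move; the robot and the scene stay as the last step left them, time stands still between calls to the robot, and variables do not carry over. Pictures are saved under pics/ and viewed, at most 10 in all, crops included, and the job is handed in when it is done.

```bash
ls; mkdir -p pics
cat > h.py <<'E'
import numpy as np, cv2, sys
from station import *
from scipy.spatial.transform import Rotation as R
def cam(n):
    c=camera_info(n); f=192/np.tan(np.radians(c["vfov"])/2); return c,f,np.array(c["T"])
def ray(n,uv):
    c,f,T=cam(n); d=T[:3,:3]@np.array([(uv[0]-c["cx"])/f,(uv[1]-c["cy"])/f,1]); return T[:3,3],d/np.linalg.norm(d)
def onz(n,uv,z):
    o,d=ray(n,uv); return o+d*(z-o[2])/d[2]
def proj(n,p):
    c,f,T=cam(n); q=T[:3,:3].T@(np.array(p)-T[:3,3]); return np.array([c["cx"]+f*q[0]/q[2],c["cy"]+f*q[1]/q[2]])
def tri(l):
    A=0;b=0
    for n,uv in l:
        o,d=ray(n,uv); M=np.eye(3)-np.outer(d,d); A=A+M;b=b+M@o
    return np.linalg.solve(A,b)
def save(n,name): cv2.imwrite(f"pics/{name}.png",get_image(n)[:,:,::-1])
E
python3 - <<'E'
from h import *
np.set_printoptions(precision=3,suppress=True)
s=sense();print(s)
im=[get_image(n) for n in("scene","top")]
for n,i in zip(("scene","top"),im):
    cv2.imwrite(f"pics/{n}0.png",i[:,:,::-1])
    c,f,T=cam(n);print(n,f,T)
    for k in("socket_a","rack","spacer","gauge_seat","wood_tray_floor","steel_dish_floor","jar","mug"):
        print(k,[(np.round(d["xy"]),round(d["conf"],2)) for d in spot_point(n,k)])
E
```

```text
pics
{'clock': 0.0, 'q': array([ 1.201,  0.314,  0.045,  1.304, -0.   ,  1.431]), 'qd': array([-0.   ,  0.   ,  0.001, -0.   , -0.001,  0.   ]), 'effort': array([ -0.   , -48.063,  29.853,   0.019,  -0.   ,   0.   ]), 'position': array([0.131, 0.559, 0.23 ]), 'ee_rot': array([-0.36 , -3.12 ,  0.003]), 'wrist_force': array([-0.063,  0.412, -0.252]), 'moment': array([-0.005, -0.034,  0.012]), 'grip_force': 0.0, 'gripper_width': 0.0854728362764918}
scene 441.5809496515029 [[-0.009  0.625 -0.781  1.841]
 [ 1.     0.021  0.006 -0.015]
 [ 0.02  -0.78  -0.625  1.133]
 [ 0.     0.     0.     1.   ]]
socket_a [(array([294., 232.]), 0.78), (array([203., 232.]), 0.59), (array([210., 173.]), 0.59), (array([247., 224.]), 0.58)]
rack [(array([274., 236.]), 0.62)]
spacer [(array([271., 225.]), 0.67), (array([358., 246.]), 0.55)]
gauge_seat [(array([171., 201.]), 0.93), (array([294., 232.]), 0.37)]
wood_tray_floor [(array([258., 195.]), 0.84)]
steel_dish_floor [(array([334., 197.]), 0.84)]
jar [(array([294., 206.]), 0.61)]
mug [(array([221., 202.]), 0.72)]
top 397.77311105260793 [[-0.025 -0.998  0.055  0.456]
 [-1.     0.024 -0.019  0.016]
 [ 0.017 -0.055 -0.998  1.256]
 [ 0.     0.     0.     1.   ]]
socket_a [(array([203., 144.]), 0.69), (array([260., 146.]), 0.63), (array([322., 261.]), 0.61), (array([312., 141.]), 0.51)]
rack [(array([231., 144.]), 0.57)]
spacer [(array([233., 142.]), 0.53), (array([361., 127.]), 0.36)]
gauge_seat [(array([364., 207.]), 0.96), (array([139., 137.]), 0.69)]
wood_tray_floor [(array([255., 218.]), 0.96), (array([365., 131.]), 0.48), (array([148., 222.]), 0.26)]
steel_dish_floor [(array([148., 224.]), 0.97), (array([262., 146.]), 0.73), (array([255., 215.]), 0.55), (array([297., 206.]), 0.35)]
jar []
mug [(array([299., 206.]), 0.94), (array([ 79., 220.]), 0.62)]
```

View pics/scene0.png

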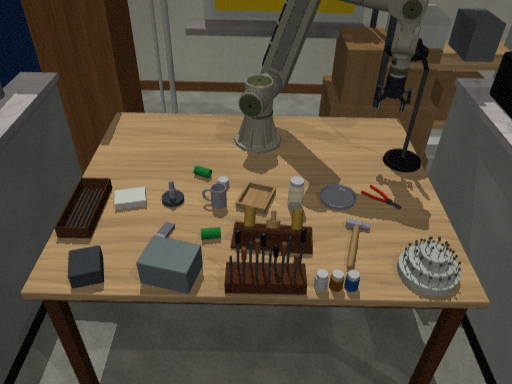

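View pics/top0.png

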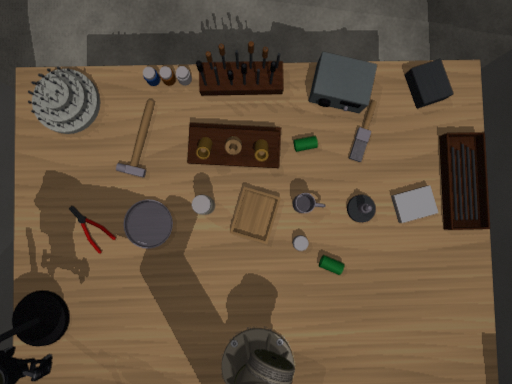

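Run:
```python
from h import *
np.set_printoptions(precision=3,suppress=True)
g=lambda a,b:print(tri([("scene",a),("top",b)]))
g((294,232),(203,144));g((247,224),(260,146));g((274,236),(231,144));g((271,225),(233,142))
g((171,201),(364,207));g((258,195),(255,218));g((334,197),(148,224));g((221,202),(299,206))
for n,i in (("scene",0),("top",1)):
    for k in("socket_a","spacer"):
        for d in masks_of(n,k): 
            m=cv2.moments(d["region"].astype(np.uint8)); print(n,k,d["box"],round(d["conf"],2),m["m10"]/m["m00"],m["m01"]/m["m00"],m["m00"])
```

```text
[0.68  0.143 0.036]
[ 0.666 -0.029  0.057]
[0.682 0.065 0.015]
[0.679 0.054 0.066]
[ 0.474 -0.348 -0.001]
[0.448 0.    0.017]
[0.437 0.322 0.008]
[ 0.482 -0.143  0.005]
scene socket_a [243.8, 204.6, 9.8, 23.3] 0.75 249.4 215.52272727272728 220.0
scene socket_a [190.7, 165.7, 20.6, 14.6] 0.71 202.24571428571429 171.08 175.0
scene socket_a [290.2, 209.7, 13.6, 20.9] 0.62 296.5744680851064 218.90070921985816 282.0
scene socket_a [203.6, 224.3, 16.2, 15.3] 0.54 210.50236966824644 232.55924170616115 211.0
scene socket_a [229.4, 205.7, 84.9, 50.0] 0.15 271.23099078341016 235.76094470046084 1736.0
top socket_a [320.1, 255.8, 25.5, 21.8] 0.88 331.6906474820144 264.32374100719426 278.0
top socket_a [294.9, 136.9, 24.7, 15.4] 0.86 305.565371024735 142.96113074204948 283.0
top socket_a [254.7, 139.6, 14.4, 20.3] 0.63 261.49795918367346 149.13469387755103 245.0
top socket_a [195.5, 137.1, 17.1, 22.0] 0.61 203.8744394618834 147.91928251121075 223.0
top spacer [224.1, 131.9, 17.6, 24.3] 0.74 233.31683168316832 143.6039603960396 202.0
```

The scene view shows the rack with the two brass sockets at (249,216) and (297,219) and the spacer between them. The gauge is at (172,198), the tray at (257,196) and the dish at (337,197). The green look-alikes lie flat at (202,172) and (210,233). The top view agrees: sockets (261,149) and (204,148), gauge (361,208), tray (255,213), dish (149,223).

```bash
cat >> h.py <<'E'
def tilt(yaw,lean):  # tool pose: lean=0 points down; tool y = rack y; yaw in deg
    return R.from_euler("z",yaw,degrees=True)*R.from_matrix([[-1,0,0],[0,1,0],[0,0,-1]])*R.from_euler("y",-lean,degrees=True)
def plan(p,Rt,N=None,frm=None):
    s=sense(); p0,R0=(s["position"],R.from_rotvec(s["ee_rot"])) if frm is None else frm
    w=(R0.inv()*Rt).as_rotvec(); d=R0.inv().apply(np.array(p)-p0)
    n=N or int(np.ceil(max(np.abs(np.degrees(w)).max()/5,np.abs(d).max()/.036,1)))
    dR=R.from_rotvec(w/n); S=sum(R.from_rotvec(w*k/n).as_matrix() for k in range(n))
    print("rows",n,"shift",np.round(np.linalg.solve(S,d)/.04,3),"turn",np.round(np.degrees(w)/n/5,3))
def st():
    s=sense(); print("t%.2f"%s["clock"],"p",np.round(s["position"],4),"f",np.round(s["wrist_force"],1),"w%.4f g%.1f"%(s["gripper_width"],s["grip_force"]),"z",np.round(R.from_rotvec(s["ee_rot"]).as_matrix()[:,2],3))
E
python3 - <<'E'
from h import *
np.set_printoptions(precision=3,suppress=True)
print(tri([("scene",(249.4,215.5)),("top",(261.5,149.1))]),tri([("scene",(296.6,218.9)),("top",(203.9,147.9))]))
get_image("top")
for d in masks_of("top","rack")[:1]:
    c=cv2.boxPoints(cv2.minAreaRect(np.argwhere(d["region"])[:,::-1].astype(np.float32))); print(c,d["conf"]); 
    for u in c: print(onz("top",u,.03))
s=sense(); c,f,T=cam("wrist"); X=np.eye(4);X[:3,:3]=R.from_rotvec(s["ee_rot"]).as_matrix();X[:3,3]=s["position"]
print(f,np.linalg.inv(X)@T)
ax=tilt(-3,35).as_matrix()[:,2]
plan(np.array([.655,-.03,.12])-.16*ax,tilt(-3,35))
E
```

```text
[ 0.652 -0.027  0.085] [0.66  0.143 0.081]
[[186.792 162.882]
 [189.008 121.518]
 [281.119 126.453]
 [278.903 167.816]] 0.57
[0.623 0.203 0.03 ]
[0.753 0.194 0.03 ]
[ 0.731 -0.092  0.03 ]
[ 0.602 -0.082  0.03 ]
332.3198337907475 [[-0.001 -0.96  -0.279  0.071]
 [ 1.    -0.001  0.001 -0.002]
 [-0.001 -0.279  0.96  -0.143]
 [ 0.     0.     0.     1.   ]]
rows 16 shift [-0.793 -0.806  0.193] turn [-0.039 -0.436 -0.123]
```

```bash
r='[0.75,-0.8,-0.8,0.2,-0.04,-0.44,-0.12]'; python3 -m crank '[[0.75,-0.8,-0.8,0.2,-0.04,-0.44,-0.12],[0.75,-0.8,-0.8,0.2,-0.04,-0.44,-0.12],[0.75,-0.8,-0.8,0.2,-0.04,-0.44,-0.12],[0.75,-0.8,-0.8,0.2,-0.04,-0.44,-0.12],[0.75,-0.8,-0.8,0.2,-0.04,-0.44,-0.12],[0.75,-0.8,-0.8,0.2,-0.04,-0.44,-0.12],[0.75,-0.8,-0.8,0.2,-0.04,-0.44,-0.12],[0.75,-0.8,-0.8,0.2,-0.04,-0.44,-0.12]]' 40 && python3 -m crank '[[0.75,-0.8,-0.8,0.2,-0.04,-0.44,-0.12],[0.75,-0.8,-0.8,0.2,-0.04,-0.44,-0.12],[0.75,-0.8,-0.8,0.2,-0.04,-0.44,-0.12],[0.75,-0.8,-0.8,0.2,-0.04,-0.44,-0.12],[0.75,-0.8,-0.8,0.2,-0.04,-0.44,-0.12],[0.75,-0.8,-0.8,0.2,-0.04,-0.44,-0.12],[0.75,-0.8,-0.8,0.2,-0.04,-0.44,-0.12],[0.75,-0.8,-0.8,0.2,-0.04,-0.44,-0.12],[0.75,0,0,0,0,0,0],[0.75,0,0,0,0,0,0]]'
python3 - <<'E'
from h import *
np.set_printoptions(precision=3,suppress=True)
st(); save("wrist","w1")
ax=-tilt(-4.3,35).as_matrix()[:,2]
for d in masks_of("wrist","socket_a"):
    m=cv2.moments(d["region"].astype(np.uint8)); print(d["box"],round(d["conf"],2),m["m10"]/m["m00"],m["m01"]/m["m00"],m["m00"])
for d in spot_point("wrist","socket_a"): print(d["xy"],d["conf"])
for f in([.6706,-.029,.055],[.683,.141,.055]): print(proj("wrist",f),proj("wrist",f+.035*ax),proj("wrist",f+.07*ax))
E
```

```text
clock: 1.87
position: [0.3196, 0.2854, 0.203]
ee_rot: [0.204, 2.824, -0.011]
wrist_force: [-0.4, -0.3, -0.4]
gripper_width: 0.0638
grip_force: 0.0
clock: 2.7
position: [0.5277, 0.0289, 0.2477]
ee_rot: [0.078, 2.524, -0.021]
wrist_force: [-0.0, 0.0, -0.4]
gripper_width: 0.0642
grip_force: 0.0
t2.70 p [0.528 0.029 0.248] f [-0.   0.  -0.4] w0.0642 g0.0 z [ 0.578 -0.033 -0.816]
[194.7, 151.9, 46.5, 46.5] 0.7 217.29224806201552 172.43953488372094 1290.0
[85.6, 134.5, 65.0, 43.1] 0.68 116.81887366818874 154.10400811770674 1971.0
[350.1, 147.8, 59.1, 51.1] 0.56 377.6782296650718 170.0269138755981 1672.0
[364.4, 162.6] 0.97
[222.3, 165.5] 0.89
[92.2, 158.6] 0.7
[218.444 166.155] [214.753 172.996] [210.299 181.252]
[362.379 167.44 ] [372.109 174.35 ] [383.835 182.678]
```

View pics/w1.png

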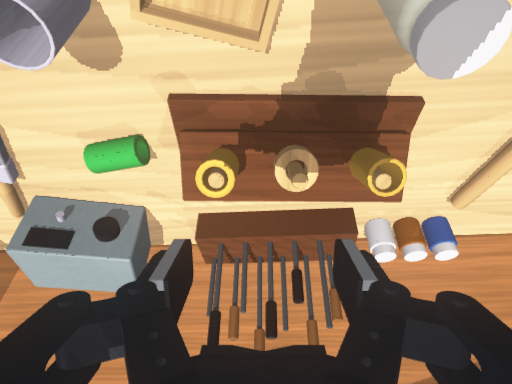

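The wrist view shows the left socket's upper ring centred at about (215.5,178.5) and the right one at (385,177). The spacer on the middle peg is at (297,169).

Run:
```python
from h import *
np.set_printoptions(precision=4,suppress=True)
Rt=tilt(-4.3,35); ax=-Rt.as_matrix()[:,2]; U={}
for n,uv,f in(("L",(215.5,178.5),[.6706,-.029,.055]),("R",(385,177),[.683,.141,.055])):
    o,d=ray("wrist",uv); f=np.array(f)+.07*ax; t=((f-o)@ax)/(d@ax); U[n]=o+t*d; print(n,U[n],"off peg (tool axes)",Rt.inv().apply(U[n]-f))
P=U["L"]+.03*ax; print(P); plan(P,Rt)
```

```text
L [ 0.6286 -0.0207  0.1107] off peg (tool axes) [ 0.0028  0.0051 -0.    ]
R [0.6383 0.1448 0.109 ] off peg (tool axes) [ 0.0058  0.0005 -0.    ]
[ 0.6115 -0.0194  0.1353]
rows 4 shift [-0.052 -0.29   0.886] turn [0.04  0.01  0.042]
```

```bash
python3 -m crank '[[0.75,-0.05,-0.29,0.88,0.04,0.01,0.04],[0.75,-0.05,-0.29,0.88,0.04,0.01,0.04],[0.75,-0.05,-0.29,0.88,0.04,0.01,0.04],[0.75,-0.05,-0.29,0.88,0.04,0.01,0.04],[0.75,0,0,0,0,0,0],[0.75,0,0,0,0,0,0]]'
python3 - <<'E'
from h import *
np.set_printoptions(precision=4,suppress=True)
st(); save("wrist","w2"); plan([.6286+.042*.57,-.0207-.0018,.1107-.042*.819],tilt(-4.3,35))
print(proj("wrist",[.6286,-.0207,.1107]))
E
```

```text
clock: 3.35
position: [0.6101, -0.0185, 0.1327]
ee_rot: [0.093, 2.535, -0.029]
wrist_force: [0.4, 0.8, -0.3]
gripper_width: 0.0643
grip_force: 0.0
t3.35 p [ 0.6101 -0.0185  0.1327] f [ 0.4  0.8 -0.3] w0.0643 g0.0 z [ 0.567 -0.042 -0.822]
rows 3 shift [-0.006 -0.008  0.602] turn [ 0.004 -0.007  0.007]
[263.9134 227.4265]
```

View pics/w2.png

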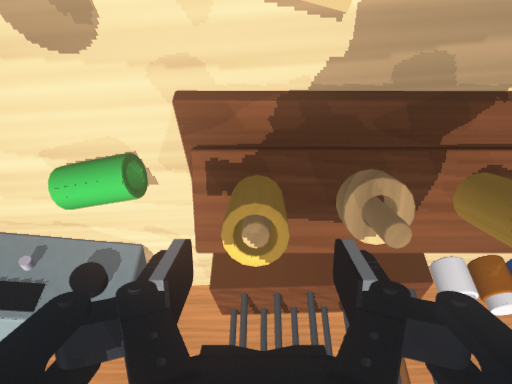

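The ring sits at (255,234), midway between the fingers but about 5 mm towards -y and 4 mm farther out than predicted. I'll correct for that and go down.

```bash
python3 -m crank '[[0.75,-0.1,-0.13,0,0,0,0],[0.75,0,0,0.6,0,0,0],[0.75,0,0,0.6,0,0,0],[0.75,0,0,0.6,0,0,0],[0.75,0,0,0,0,0,0],[0.4,0,0,0,0,0,0],[0.2,0,0,0,0,0,0],[0.2,0,0,0,0,0,0],[0.2,0,0,0,0,0,0],[0.2,0,0,0,0,0,0]]' 40; python3 -m crank '[[0,0,0,0,0,0,0],[0,0,0,0,0,0,0],[0,0,0,0,0,0,0]]'
```

```text
clock: 4.23
position: [0.6563, -0.0282, 0.0826]
ee_rot: [0.093, 2.524, -0.03]
wrist_force: [-5.8, 3.4, 8.1]
gripper_width: 0.0395
grip_force: 41.0
clock: 4.48
position: [0.6563, -0.0282, 0.0826]
ee_rot: [0.093, 2.524, -0.03]
wrist_force: [-6.7, 4.1, 8.6]
gripper_width: 0.0395
grip_force: 41.0
```

```bash
python3 -m crank '[[0,0,0,-0.4,0,0,0],[0,0,0,-0.6,0,0,0],[0,0,0,-0.8,0,0,0],[0,0,0,-0.9,0,0,0],[0,0,0,0,0,0,0]]'
python3 - <<'E'
from h import *
np.set_printoptions(precision=4,suppress=True)
st(); print(sense()["q"])
print(onz("top",(364,207),.02),onz("scene",(171,201),.02),onz("top",(361,208),.0))
plan([.44,-.31,.25],tilt(-25,0))
E
```

```text
clock: 4.9
position: [0.5936, -0.0242, 0.175]
ee_rot: [0.094, 2.52, -0.034]
wrist_force: [0.8, 0.3, -1.8]
gripper_width: 0.0396
grip_force: 43.4
t4.90 p [ 0.5936 -0.0242  0.175 ] f [ 0.8  0.3 -1.8] w0.0396 g43.4 z [ 0.579 -0.046 -0.814]
[-0.2166 -0.0394 -0.7278  0.2669  0.0799 -0.1166]
[ 0.474  -0.3452  0.02  ] [ 0.5013 -0.3377  0.02  ] [ 0.4714 -0.3413  0.    ]
rows 9 shift [ 0.144 -0.868 -0.293] turn [0.139 0.781 0.446]
```

```bash
python3 -m crank '[[0,0.14,-0.87,-0.29,0.14,0.78,0.45],[0,0.14,-0.87,-0.29,0.14,0.78,0.45],[0,0.14,-0.87,-0.29,0.14,0.78,0.45],[0,0.14,-0.87,-0.29,0.14,0.78,0.45],[0,0.14,-0.87,-0.29,0.14,0.78,0.45],[0,0.14,-0.87,-0.29,0.14,0.78,0.45],[0,0.14,-0.87,-0.29,0.14,0.78,0.45],[0,0.14,-0.87,-0.29,0.14,0.78,0.45],[0,0.14,-0.87,-0.29,0.14,0.78,0.45],[0,0,0,0,0,0,0]]'
python3 - <<'E'
from h import *
np.set_printoptions(precision=4,suppress=True)
st(); save("wrist","w3")
for k in("gauge_seat","socket_a","gauge"): print(k,[(np.round(d["xy"],1),round(d["conf"],2)) for d in spot_point("wrist",k)])
for k in("socket_a","gauge"): print(k,[(d["box"],round(d["conf"],2)) for d in masks_of("wrist",k)])
for d in spot_point("wrist","gauge_seat")[:1]: print(onz("wrist",d["xy"],.02))
E
```

```text
clock: 5.73
position: [0.4411, -0.3173, 0.2445]
ee_rot: [-0.694, -3.056, 0.005]
wrist_force: [2.2, -2.2, -2.8]
gripper_width: 0.0397
grip_force: 43.4
t5.73 p [ 0.4411 -0.3173  0.2445] f [ 2.2 -2.2 -2.8] w0.0397 g43.4 z [-0.008 -0.001 -1.   ]
gauge_seat [(array([257.5, 196.2]), 0.64)]
socket_a [(array([263.4, 218.3]), 0.96), (array([434.8, 293.6]), 0.76), (array([257.5, 194.7]), 0.24)]
gauge [(array([259.8, 187.8]), 0.8)]
socket_a [([423.9, 253.2, 69.7, 53.3], 0.78), ([239.7, 0.0, 75.6, 22.2], 0.76), ([212.2, 186.6, 106.0, 144.4], 0.73)]
gauge [([222.2, 155.0, 75.9, 54.1], 0.72)]
[ 0.4755 -0.3331  0.02  ]
```

View pics/w3.png

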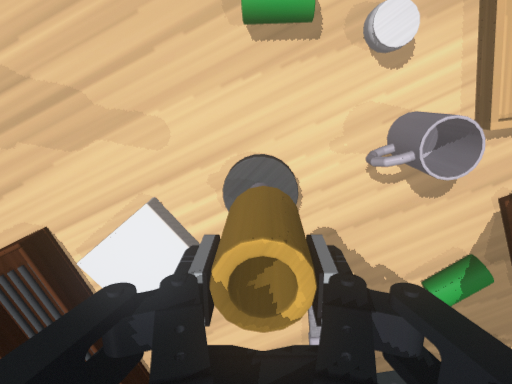

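```bash
cat >> h.py <<'E'
from scipy.optimize import least_squares
A=np.linspace(0,2*np.pi,181)
def circ(c,r,ex=(1,0,0),ey=(0,1,0)): return np.array(c)+r*(np.outer(np.cos(A),ex)+np.outer(np.sin(A),ey))
def projs(n,P):
    c,f,T=cam(n); q=(P-T[:3,3])@T[:3,:3]; return np.c_[c["cx"]+f*q[:,0]/q[:,2],c["cy"]+f*q[:,1]/q[:,2]]
E
python3 - <<'E'
from h import *
np.set_printoptions(precision=4,suppress=True)
c0=cam("wrist")
import h; h.cam=lambda n:c0
def g(x):
    q=projs("wrist",np.r_[circ([x[0],x[1],.02],.044),circ([x[0],x[1],0],.044)]); return [q[:,0].min()-222.4,q[:,0].max()-298.5,q[:,1].min()-155]
s=least_squares(g,[.47,-.34],x_scale=.01); print("gauge",s.x,s.fun)
p=sense(); Rt=R.from_rotvec(p["ee_rot"]).as_matrix()
def k(x):
    q=projs("wrist",circ(p["position"]+Rt@x,.02,Rt[:,0],Rt[:,1])); return [q[:,0].min()-212.2,q[:,0].max()-318,q[:,1].max()-331]
s=least_squares(k,[0,0,-.04],x_scale=.01); print("socket top in tool",s.x,s.fun)
print(p["position"])
E
```

```text
gauge [ 0.4765 -0.3298] [-0.2027  0.203   0.0131]
socket top in tool [ 0.0006 -0.0005 -0.0321] [0. 0. 0.]
[ 0.4419 -0.3094  0.2432]
```

```bash
python3 -m crank '[[0,0,0.9,0,0,0,0],[0,0,0.9,0,0,0,0],[0,0,0,0,0,0,0],[0,0,0,0,0,0,0],[0,0,0,0,0,0,0],[0,0,0,0,0,0,0],[0,0,0,0,0,0,0]]'
python3 - <<'E'
from h import *
np.set_printoptions(precision=4,suppress=True)
import h; c0=cam("wrist"); h.cam=lambda n:c0
st(); save("wrist","w4"); st()
for k in("gauge_seat","gauge"): print(k,[(np.round(d["xy"],1),onz("wrist",d["xy"],.02),round(d["conf"],2)) for d in spot_point("wrist",k)])
for d in masks_of("wrist","gauge")[:2]:
    b=d["box"]; print(b,d["conf"])
    # mask contours
    import pickle
E
```

```text
clock: 6.67
position: [0.4723, -0.2462, 0.2434]
ee_rot: [-0.685, -3.06, -0.001]
wrist_force: [0.3, -0.5, -2.1]
gripper_width: 0.0394
grip_force: 43.5
t6.67 p [ 0.4723 -0.2462  0.2434] f [ 0.3 -0.5 -2.1] w0.0394 g43.5 z [-0.006  0.002 -1.   ]
t6.72 p [ 0.4723 -0.2464  0.2433] f [ 0.2 -0.5 -2.4] w0.0396 g43.5 z [-0.006  0.002 -1.   ]
gauge_seat [(array([189.8, 196.5]), array([ 0.4729, -0.3408,  0.02  ]), 0.61)]
gauge [(array([190.6, 191.2]), array([ 0.4678, -0.3369,  0.02  ]), 0.92)]
[152.1, 154.9, 79.8, 79.5] 0.76
[210.0, 187.4, 107.3, 144.7] 0.62
```

View pics/w4.png

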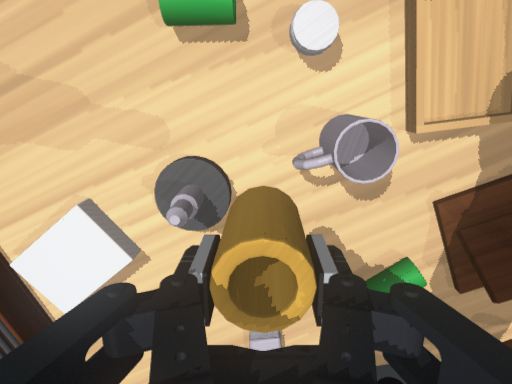

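The foot of the gauge is fully visible: columns 155–231, rows 156–231, with the pin's nose tip at about (178,219).

Run:
```python
from h import *
np.set_printoptions(precision=4,suppress=True)
import h; c0=cam("wrist"); h.cam=lambda n:c0
im=cv2.imread("pics/w4.png")
def g(x):
    q=projs("wrist",np.r_[circ([x[0],x[1],.02],.044),circ([x[0],x[1],0],.044)]); return [q[:,0].min()-155,q[:,0].max()-231.5,q[:,1].min()-156,q[:,1].max()-231]
s=least_squares(g,[.47,-.34],x_scale=.01); print("foot",s.x,s.fun,"nose",onz("wrist",(178,219),.098))
for z in(.02,.04,.06,.064,.09,.098): print(z,proj("wrist",[*s.x,z]))
p=sense(); Rt=R.from_rotvec(p["ee_rot"]).as_matrix()
def k(x):
    q=projs("wrist",circ(p["position"]+Rt@x,.02,Rt[:,0],Rt[:,1])); return [q[:,0].min()-210,q[:,0].max()-317,q[:,1].max()-331.5]
print("socket top in tool",least_squares(k,[0,0,-.04],x_scale=.01).x)
plan([*s.x,.19],tilt(-25,0))
```

```text
foot [ 0.4739 -0.3377] [-0.7944  0.8373 -0.614   0.7201] nose [ 0.4737 -0.335   0.098 ]
0.02 [192.5905 196.218 ]
0.04 [188.894  201.4718]
0.06 [184.7842 207.3133]
0.064 [183.9064 208.5609]
0.09 [177.6785 217.4128]
0.098 [175.5583 220.4262]
socket top in tool [ 0.0014 -0.0011 -0.0333]
rows 3 shift [-0.338 -0.683  0.443] turn [-0.001 -0.026 -0.017]
```

```bash
python3 -m crank '[[0,-0.34,-0.68,0.44,0,-0.03,-0.02],[0,-0.34,-0.68,0.44,0,-0.03,-0.02],[0,-0.34,-0.65,0.44,0,-0.03,-0.02],[0,0,0,0,0,0,0],[0,0,0,0,0,0,0],[0,0,0,0,0,0,0],[0,0,0,0,0,0,0]]'
python3 - <<'E'
from h import *
st(); plan([.4735,-.3365,.145],tilt(-25,0)); print(proj("scene",[.4738,-.3365,.098]),proj("scene",[.4738,-.3365,.16]))
E
```

```text
clock: 7.45
position: [0.4753, -0.3354, 0.1911]
ee_rot: [0.676, 3.066, -0.001]
wrist_force: [-0.1, 0.8, -2.8]
gripper_width: 0.0394
grip_force: 43.5
t7.45 p [ 0.4753 -0.3354  0.1911] f [-0.1  0.8 -2.8] w0.0394 g43.5 z [ 0.001 -0.001 -1.   ]
rows 2 shift [ 0.016 -0.022  0.577] turn [-0.002  0.01   0.012]
[170.44098675 180.97238293] [168.79837242 167.88389051]
```

```bash
python3 -m crank '[[0,0.02,-0.02,0.5,0,0,0],[0,0.02,-0.02,0.5,0,0,0],[0,0,0,0,0,0,0],[0,0,0,0.2,0,0,0],[0,0,0,0.2,0,0,0],[0,0,0,0,0,0,0]]'; python3 -m crank '[[0,0,0,0.1,0,0,0],[0,0,0,0.1,0,0,0],[0,0,0,0.1,0,0,0],[0,0,0,0,0,0,0]]'
python3 - <<'E'
from h import *
i=get_image("scene"); cv2.imwrite("pics/s5.png",cv2.resize(i[130:240,120:240,::-1],None,fx=5,fy=5,interpolation=cv2.INTER_CUBIC)[:550,:600])
E
```

```text
clock: 7.95
position: [0.4732, -0.3361, 0.1339]
ee_rot: [0.676, 3.067, -0.0]
wrist_force: [0.4, -0.1, -2.5]
gripper_width: 0.0396
grip_force: 43.4
clock: 8.28
position: [0.4736, -0.337, 0.122]
ee_rot: [0.677, 3.066, -0.001]
wrist_force: [2.0, -1.6, -4.0]
gripper_width: 0.0394
grip_force: 43.4
```

View pics/s5.png

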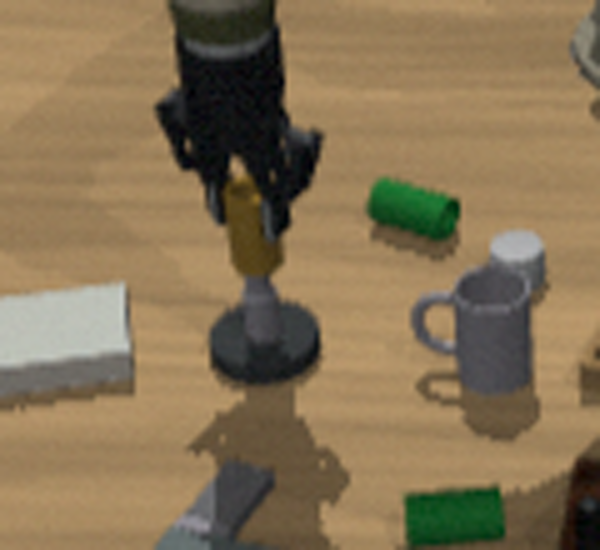

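The socket's lower end has gone over the pin's nose, with the shoulder still below it. I'll keep lowering gently.

```bash
python3 -m crank '[[0,0,0,0.1,0,0,0],[0,0,0,0.1,0,0,0],[0,0,0,0.1,0,0,0],[0,0,0,0.1,0,0,0],[0,0,0,0,0,0,0]]'; python3 -m crank '[[0,0,0,0.05,0,0,0],[0,0,0,0.05,0,0,0],[0,0,0,0.05,0,0,0],[0,0,0,0,0,0,0],[0,0,0,0,0,0,0]]'
```

```text
clock: 8.75
position: [0.4736, -0.3369, 0.1058]
ee_rot: [0.677, 3.066, -0.001]
wrist_force: [3.2, -2.4, -5.1]
gripper_width: 0.0396
grip_force: 43.2
clock: 9.17
position: [0.4736, -0.3369, 0.1004]
ee_rot: [0.677, 3.066, -0.001]
wrist_force: [4.6, -3.1, -4.2]
gripper_width: 0.0395
grip_force: 43.4
```

```bash
python3 -m crank '[[0,-0.02,0,0.05,0,0,0],[0,-0.01,0,0.05,0,0,0],[0,0,0,0,0,0,0],[0,0,0,0,0,0,0]]'; python3 -m crank '[[0,0,0,0.05,0,0,0],[0,0,0,0,0,0,0],[0,0,0,0,0,0,0]]'
```

```text
clock: 9.5
position: [0.4741, -0.3372, 0.0964]
ee_rot: [0.677, 3.067, -0.001]
wrist_force: [1.4, -1.0, -0.6]
gripper_width: 0.0396
grip_force: 43.6
clock: 9.75
position: [0.4748, -0.3378, 0.0951]
ee_rot: [0.677, 3.065, -0.003]
wrist_force: [0.4, -1.7, 3.3]
gripper_width: 0.0394
grip_force: 43.9
```

```bash
python3 -m crank '[[0,0,0,0.05,0,0,0],[0,0,0,0,0,0,0],[0,0,0,0,0,0,0],[0,0,0,0,0,0,0]]'
python3 - <<'E'
from h import *
save("wrist","w6")
i=cv2.imread("pics/w6.png")
j=get_image("scene"); j=cv2.resize(j[150:220,140:210,::-1],(384,384),interpolation=cv2.INTER_CUBIC)
cv2.imwrite("pics/c6.png",np.hstack([i[:,100:500],j]))
E
```

```text
clock: 10.08
position: [0.4753, -0.3383, 0.0944]
ee_rot: [0.676, 3.064, -0.005]
wrist_force: [0.0, -2.1, 10.5]
gripper_width: 0.0395
grip_force: 44.4
```

View pics/c6.png

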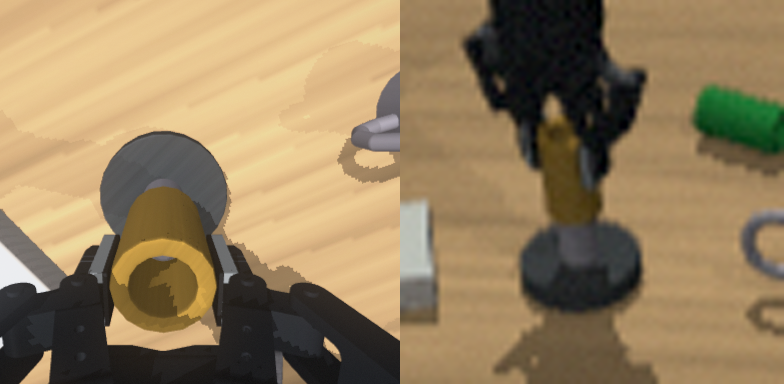

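The socket has stopped on the shoulder: the wide part of the pin shows below it, and the bore-to-outside ratio is about 0.64, which gives 25 mm. This one belongs in the steel dish.

```bash
python3 -m crank '[[0,0,0,-0.3,0,0,0],[0,0,0,-0.6,0,0,0],[0,0,0,-0.9,0,0,0],[0,0,0,-0.9,0,0,0],[0,0,0,-0.5,0,0,0],[0,0,0,0,0,0,0]]'
python3 - <<'E'
from h import *
np.set_printoptions(precision=4,suppress=True)
st(); print(onz("top",(149,223),.02),onz("scene",(334,197),.006),"tray",onz("top",(255,214),.02),onz("scene",(258,195),.008))
plan([.44,.32,.23],tilt(20,0)); plan([.44,.32,.23],tilt(20,0),20); 
for k in("wood_tray_floor","jar"): 
  get_image("top")
  for d in masks_of("top",k)[:2]: print(k,d["conf"],cv2.minAreaRect(np.argwhere(d["region"])[:,::-1].astype(np.float32)),onz("top",[d["box"][0]+d["box"][2]/2,d["box"][1]+d["box"][3]/2],.02))
E
```

```text
clock: 10.68
position: [0.475, -0.3376, 0.2246]
ee_rot: [0.676, 3.063, -0.005]
wrist_force: [0.3, -0.9, -1.2]
gripper_width: 0.0394
grip_force: 43.6
t10.68 p [ 0.475  -0.3376  0.2246] f [ 0.3 -0.9 -1.2] w0.0394 g43.6 z [ 0.004 -0.004 -1.   ]
[0.4409 0.3233 0.02  ] [0.4369 0.3154 0.006 ] tray [ 0.4606 -0.0044  0.02  ] [0.4369 0.0051 0.008 ]
rows 17 shift [ 0.118  0.987 -0.01 ] turn [-0.003  0.003 -0.528]
rows 20 shift [ 0.097  0.839 -0.008] turn [-0.002  0.003 -0.449]
wood_tray_floor 0.58 ((255.33738708496094, 214.820068359375), (39.223628997802734, 48.374420166015625), 16.927513122558594) [ 0.4545 -0.0045  0.02  ]
jar 0.84 ((203.5, 203.5), (21.0, 23.0), 90.0) [0.4932 0.1511 0.02  ]
jar 0.55 ((148.0, 223.0), (50.0, 48.0), 90.0) [0.4381 0.3307 0.02  ]
```

```bash
python3 -m crank '[[0,0.1,0.84,0,0,0,-0.45],[0,0.1,0.84,0,0,0,-0.45],[0,0.1,0.84,0,0,0,-0.45],[0,0.1,0.84,0,0,0,-0.45],[0,0.1,0.84,0,0,0,-0.45],[0,0.1,0.84,0,0,0,-0.45],[0,0.1,0.84,0,0,0,-0.45],[0,0.1,0.84,0,0,0,-0.45],[0,0.1,0.84,0,0,0,-0.45],[0,0.1,0.84,0,0,0,-0.45]]'; python3 -m crank '[[0,0.1,0.84,0,0,0,-0.45],[0,0.1,0.84,0,0,0,-0.45],[0,0.1,0.84,0,0,0,-0.45],[0,0.1,0.84,0,0,0,-0.45],[0,0.1,0.84,0,0,0,-0.45],[0,0.1,0.84,0,0,0,-0.45],[0,0.1,0.84,0,0,0,-0.45],[0,0.1,0.84,0,0,0,-0.45],[0,0,0,0,0,0,0],[0,0,0,0,0,0,0]]';  python3 - <<'E'
from h import *
st(); plan([.44,.32,.23],tilt(20,0)); plan([.44,.32,.06],tilt(20,0))
E
```

```text
clock: 11.72
position: [0.5192, -0.0022, 0.2176]
ee_rot: [-0.063, -3.137, 0.0]
wrist_force: [0.6, 0.0, -1.6]
gripper_width: 0.0397
grip_force: 43.5
clock: 12.55
position: [0.4613, 0.2604, 0.2175]
ee_rot: [0.432, -3.108, 0.003]
wrist_force: [0.0, -1.0, -1.9]
gripper_width: 0.0394
grip_force: 43.6
t12.55 p [0.4613 0.2604 0.2175] f [ 0.  -1.  -1.9] w0.0394 g43.6 z [-0.004 -0.003 -1.   ]
rows 2 shift [ 0.039  0.79  -0.157] turn [-0.009 -0.024 -0.419]
rows 5 shift [0.01  0.317 0.787] turn [-0.003 -0.01  -0.167]
```

```bash
python3 -m crank '[[0,0.02,0.8,0,0,0,-0.4],[0,0.02,0.8,0,0,0,-0.4],[0,0,0,0.8,0,0,0],[0,0,0,0.8,0,0,0],[0,0,0,0.8,0,0,0],[0,0,0,0.8,0,0,0],[0,0,0,0.5,0,0,0],[0,0,0,0,0,0,0],[0,0,0,0,0,0,0]]'
python3 - <<'E'
from h import *
st(); plan([.44,.32,.045],tilt(20,0))
E
```

```text
clock: 13.3
position: [0.4426, 0.3182, 0.07]
ee_rot: [0.531, -3.092, 0.004]
wrist_force: [-0.1, 0.6, -1.1]
gripper_width: 0.0396
grip_force: 43.6
t13.30 p [0.4426 0.3182 0.07  ] f [-0.1  0.6 -1.1] w0.0396 g43.6 z [-0.004 -0.003 -1.   ]
rows 1 shift [0.043 0.066 0.626] turn [-0.023 -0.052 -0.1  ]
```

```bash
python3 -m crank '[[0,0,0,0.3,0,0,0],[0,0,0,0.2,0,0,0],[0,0,0,0.1,0,0,0],[0,0,0,0,0,0,0],[0,0,0,0,0,0,0]]'; python3 -m crank '[[0,0,0,0.05,0,0,0],[0,0,0,0.05,0,0,0],[0,0,0,0,0,0,0],[0,0,0,0,0,0,0]]'
```

```text
clock: 13.72
position: [0.4442, 0.3201, 0.0485]
ee_rot: [-0.534, 3.095, -0.001]
wrist_force: [-1.1, 0.3, -1.1]
gripper_width: 0.0392
grip_force: 43.5
clock: 14.05
position: [0.4439, 0.3201, 0.0439]
ee_rot: [-0.535, 3.095, -0.002]
wrist_force: [-0.0, 0.5, -2.3]
gripper_width: 0.0392
grip_force: 43.6
```

```bash
python3 -m crank '[[0,0,0,0.05,0,0,0],[0,0,0,0.05,0,0,0],[0,0,0,0,0,0,0],[0,0,0,0,0,0,0]]'; python3 -m crank '[[0,0,0,0.04,0,0,0],[0,0,0,0,0,0,0],[0,0,0,0,0,0,0]]'
```

```text
clock: 14.38
position: [0.4438, 0.3201, 0.0397]
ee_rot: [-0.535, 3.095, -0.002]
wrist_force: [-0.2, -1.2, -2.2]
gripper_width: 0.0394
grip_force: 43.5
clock: 14.63
position: [0.4439, 0.3201, 0.0396]
ee_rot: [-0.535, 3.094, -0.001]
wrist_force: [-2.7, -2.2, 8.8]
gripper_width: 0.0393
grip_force: 44.4
```

On the dish floor. Release and back off.

```bash
python3 -m crank '[[0.5,0,0,-0.03,0,0,0],[0.6,0,0,0,0,0,0],[0.75,0,0,0,0,0,0],[0.75,0,0,0,0,0,0],[0.75,0,0,0,0,0,0],[0.75,0,0,-0.5,0,0,0],[0.75,0,0,-0.9,0,0,0],[0.75,0,0,-0.9,0,0,0],[0.75,0,0,-0.9,0,0,0],[0.75,0,0,-0.9,0,0,0]]'
python3 - <<'E'
from h import *
np.set_printoptions(precision=4,suppress=True)
st()
for n in("scene","top"):
    get_image(n)
    for d in masks_of(n,"socket_a"): print(n,d["box"],round(d["conf"],2))
print("expect standing", proj("scene",[.4439,.32,.006]),proj("scene",[.4439,.32,.076]),proj("top",[.4439,.32,.076]))
ax=-tilt(-4.3,35).as_matrix()[:,2]; U=np.array([.6383,.1448,.109]); P=U+.08*ax; print(P); plan(P,tilt(-4.3,35))
E
```

```text
clock: 15.47
position: [0.4434, 0.32, 0.2049]
ee_rot: [-0.535, 3.095, -0.002]
wrist_force: [0.5, -0.0, -0.4]
gripper_width: 0.0642
grip_force: 0.0
t15.47 p [0.4434 0.32   0.2049] f [ 0.5 -0.  -0.4] w0.0642 g0.0 z [ 0.    -0.001 -1.   ]
scene [203.0, 222.6, 18.1, 16.3] 0.79
scene [191.9, 165.3, 18.6, 14.5] 0.65
scene [332.1, 179.1, 5.8, 20.8] 0.58
scene [291.6, 210.3, 11.9, 20.2] 0.57
top [197.8, 135.7, 12.5, 21.9] 0.82
top [296.6, 136.9, 23.9, 15.1] 0.76
top [139.0, 218.2, 18.0, 11.3] 0.73
top [116.5, 99.4, 39.2, 74.1] 0.72
expect standing [335.3506 198.1028] [337.695 184.423] [145.3644 222.2915]
[0.5925 0.1482 0.1745]
rows 7 shift [-0.384 -0.694  0.232] turn [ 0.209 -0.979  0.661]
```

```bash
python3 -m crank '[[0.75,0,0,-0.5,0,0,0],[0.75,-0.38,-0.69,0.23,0.21,-0.98,0.66],[0.75,-0.38,-0.69,0.23,0.21,-0.98,0.66],[0.75,-0.38,-0.69,0.23,0.21,-0.98,0.66],[0.75,-0.38,-0.69,0.23,0.21,-0.98,0.66],[0.75,-0.38,-0.69,0.23,0.21,-0.98,0.66],[0.75,-0.38,-0.69,0.23,0.21,-0.98,0.66],[0.75,-0.38,-0.69,0.23,0.21,-0.98,0.66],[0.75,0,0,0,0,0,0],[0.75,0,0,0,0,0,0]]'
python3 - <<'E'
from h import *
st()
ax=-tilt(-4.3,35).as_matrix()[:,2]; U=np.array([.6383,.1448,.109]); plan(U+.03*ax,tilt(-4.3,35))
E
```

```text
clock: 16.5
position: [0.5875, 0.1471, 0.1895]
ee_rot: [0.095, 2.538, -0.035]
wrist_force: [0.1, 0.4, -0.9]
gripper_width: 0.0642
grip_force: 0.0
t16.50 p [0.5875 0.1471 0.1895] f [ 0.1  0.4 -0.9] w0.0642 g0.0 z [ 0.565 -0.046 -0.824]
rows 2 shift [0.051 0.021 0.814] turn [-0.022 -0.048  0.008]
```

```bash
python3 -m crank '[[0.75,0,-0.05,0.8,-0.02,-0.05,0],[0.75,0,-0.05,0.8,-0.02,-0.05,0],[0.75,0,0,0,0,0,0],[0.75,0,0,0,0,0,0],[0.75,0,0,0,0,0,0]]'
python3 - <<'E'
from h import *
st(); save("wrist","w7"); ax=-tilt(-4.3,35).as_matrix()[:,2]
print(proj("wrist",np.array([.683,.141,.055])+.07*ax))
for d in masks_of("wrist","socket_a"): print(d["box"],d["conf"])
s=sense(); Rt=R.from_rotvec(s["ee_rot"]).as_matrix()
for z in (.02,.03,.04): print(z,[np.round(proj("wrist",s["position"]+Rt@[x,0,z])) for x in(-.005,0,.005)])
E
```

```text
clock: 16.92
position: [0.6267, 0.1427, 0.1411]
ee_rot: [0.09, 2.524, -0.028]
wrist_force: [1.0, 0.0, 0.8]
gripper_width: 0.064
grip_force: 0.0
t16.92 p [0.6267 0.1427 0.1411] f [1.  0.  0.8] w0.0640 g0.0 z [ 0.576 -0.041 -0.816]
[269.60986389 216.76567961]
[234.9, 162.0, 68.8, 85.0] 0.73
0.02 [array([266., 242.]), array([266., 234.]), array([266., 225.])]
0.03 [array([265., 235.]), array([266., 226.]), array([266., 218.])]
0.04 [array([265., 228.]), array([265., 220.]), array([265., 212.])]
```

View pics/w7.png

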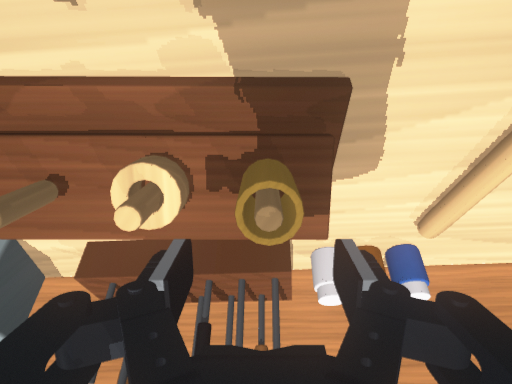

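Run:
```python
from h import *
s=sense(); Rt=R.from_rotvec(s["ee_rot"]).as_matrix(); c0=cam("wrist")
import h; h.cam=lambda n:c0
def k(x):
    q=projs("wrist",circ(s["position"]+Rt@x,.02,Rt[:,0],Rt[:,1])); return [q[:,0].min()-236,q[:,0].max()-303,q[:,1].max()-245,q[:,1].min()-178]
r=least_squares(k,[0,0,.04],x_scale=.01); print(r.x,r.fun,s["position"]+Rt@r.x); f=np.array([.683,.141,.055]); print("TCP height above board along axis",-(s["position"]-f)@Rt[:,2])
```

```text
[0.00500367 0.00238766 0.03895963] [-0.95755456  0.95756217 -1.04625427  0.98732091] [0.6459059  0.14386734 0.10811654]
TCP height above board along axis 0.10380725149091785
```

The second socket's ring is at (269,211), about 5 mm towards +x in tool axes and 2 mm towards +y. Its wall is visibly thin. Approach and grasp it.

```bash
python3 -m crank '[[0.75,0.12,0.05,0,0,0,0],[0.75,0,0,0.6,0,0,0],[0.75,0,0,0.6,0,0,0],[0.75,0,0,0.57,0,0,0],[0.75,0,0,0,0,0,0],[0.4,0,0,0,0,0,0],[0.2,0,0,0,0,0,0],[0.2,0,0,0,0,0,0],[0.2,0,0,0,0,0,0],[0.2,0,0,0,0,0,0]]' 40; python3 -m crank '[[0,0,0,0,0,0,0],[0,0,0,0,0,0,0],[0,0,0,0,0,0,0]]'
```

```text
clock: 17.85
position: [0.6636, 0.1417, 0.0818]
ee_rot: [0.091, 2.522, -0.028]
wrist_force: [-3.8, 1.1, 3.6]
gripper_width: 0.0398
grip_force: 40.6
clock: 18.1
position: [0.6637, 0.1417, 0.0818]
ee_rot: [0.091, 2.521, -0.028]
wrist_force: [-7.4, 2.2, 7.0]
gripper_width: 0.0395
grip_force: 40.8
```

Grasped. Lift it along the peg.

```bash
python3 -m crank '[[0,0,0,-0.4,0,0,0],[0,0,0,-0.6,0,0,0],[0,0,0,-0.8,0,0,0],[0,0,0,-0.9,0,0,0],[0,0,0,-0.6,0,0,0],[0,0,0,0,0,0,0]]'
python3 - <<'E'
from h import *
st(); plan([.51,0.0,.25],tilt(-4.3,0));plan([.4745,-.265,.24],tilt(-25,0),frm=(np.array([.51,0,.25]),tilt(-4.3,0)))
E
```

```text
clock: 18.6
position: [0.5877, 0.1474, 0.1937]
ee_rot: [0.091, 2.516, -0.027]
wrist_force: [0.8, 0.6, -2.6]
gripper_width: 0.0394
grip_force: 43.6
t18.60 p [0.5877 0.1474 0.1937] f [ 0.8  0.6 -2.6] w0.0394 g43.6 z [ 0.583 -0.04  -0.811]
rows 8 shift [ 0.137 -0.477 -0.241] turn [0.004 0.894 0.004]
rows 8 shift [-0.084 -0.836  0.031] turn [0.    0.    0.518]
```

```bash
python3 -m crank '[[0,0.14,-0.48,-0.24,0,0.9,0],[0,0.14,-0.48,-0.24,0,0.9,0],[0,0.14,-0.48,-0.24,0,0.9,0],[0,0.14,-0.48,-0.24,0,0.9,0],[0,0.14,-0.48,-0.24,0,0.9,0],[0,0.14,-0.48,-0.24,0,0.9,0],[0,0.14,-0.48,-0.24,0,0.9,0],[0,0.14,-0.48,-0.24,0,0.9,0]]'; python3 -m crank '[[0,-0.08,-0.84,0.03,0,0,0.52],[0,-0.08,-0.84,0.03,0,0,0.52],[0,-0.08,-0.84,0.03,0,0,0.52],[0,-0.08,-0.84,0.03,0,0,0.52],[0,-0.08,-0.84,0.03,0,0,0.52],[0,-0.08,-0.84,0.03,0,0,0.52],[0,-0.08,-0.84,0.03,0,0,0.52],[0,-0.08,-0.84,0.03,0,0,0.52],[0,0,0,0,0,0,0],[0,0,0,0,0,0,0]]'
python3 - <<'E'
from h import *
st(); plan([.4745,-.337,.2],tilt(-25,0))
E
```

```text
clock: 19.27
position: [0.5098, -0.0029, 0.2446]
ee_rot: [-0.114, -3.126, -0.001]
wrist_force: [0.8, -0.7, -3.0]
gripper_width: 0.0396
grip_force: 43.5
clock: 20.1
position: [0.4727, -0.2698, 0.2336]
ee_rot: [-0.682, -3.055, 0.001]
wrist_force: [0.3, 0.8, -3.1]
gripper_width: 0.0391
grip_force: 43.5
t20.10 p [ 0.4727 -0.2698  0.2336] f [ 0.3  0.8 -3.1] w0.0391 g43.5 z [-0.011  0.002 -1.   ]
rows 2 shift [-0.38  -0.75   0.418] turn [-0.018 -0.064 -0.016]
```

```bash
python3 -m crank '[[0,-0.38,-0.75,0.4,-0.02,-0.06,0],[0,-0.38,-0.75,0.4,-0.02,-0.06,0],[0,0,0,0,0,0,0],[0,0,0,0,0,0,0],[0,0,0,0,0,0,0]]'
python3 - <<'E'
from h import *
np.set_printoptions(precision=4,suppress=True)
st(); save("wrist","w8"); bs=[d["box"] for d in masks_of("wrist","socket_a") if d["box"][2]>90]; print(bs)
i=cv2.imread("pics/w8.png"); o=cv2.imread("pics/w4.png")
def brass(i):
    h=cv2.cvtColor(i,cv2.COLOR_BGR2HSV); m=cv2.inRange(h,(18,140,60),(30,255,255)); m[:160]=0
    n,l,s,c=cv2.connectedComponentsWithStats(m); k=1+s[1:,4].argmax(); return s[k]
print("first",brass(o),"now",brass(i))
p=sense(); Rt=R.from_rotvec(p["ee_rot"]).as_matrix()
for b in bs+[[210,187.4,107.3,144.7]]:
  def k(x):
    q=projs("wrist",circ(p["position"]+Rt@x,.02,Rt[:,0],Rt[:,1])); return [q[:,0].min()-b[0],q[:,0].max()-b[0]-b[2],q[:,1].max()-b[1]-b[3]]
  print("socket top in tool",least_squares(k,[0,0,-.04],x_scale=.01).x)
plan([.4753,-.3383,.145],tilt(-25,0))
cv2.imwrite("pics/c8.png",np.hstack([o[150:350,170:360],i[150:350,170:360]]))
E
```

```text
clock: 20.52
position: [0.4753, -0.3338, 0.2023]
ee_rot: [-0.677, -3.067, -0.002]
wrist_force: [-1.4, 0.6, -2.5]
gripper_width: 0.0392
grip_force: 43.6
t20.52 p [ 0.4753 -0.3338  0.2023] f [-1.4  0.6 -2.5] w0.0392 g43.6 z [-0.001  0.001 -1.   ]
[[211.7, 187.0, 103.6, 147.4]]
first [  209   186   108   146 11773] now [  210   190   106   144 11379]
socket top in tool [-0.0025 -0.0011 -0.0302]
socket top in tool [ 0.0014 -0.0011 -0.0337]
rows 2 shift [-0.02  -0.055  0.73 ] turn [0.002 0.003 0.015]
```

View pics/c8.png

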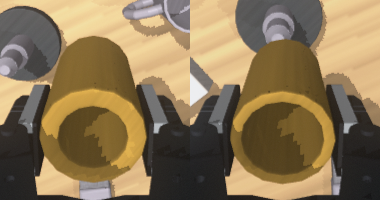

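The right-hand crop is the second socket: similar placement in the hand, about 1 mm farther out, and a clearly wider bore. Lower it over the nose.

```bash
python3 -m crank '[[0,0.02,-0.05,0.7,0,0,0],[0,0.01,-0.04,0.7,0,0,0],[0,0,0,0,0,0,0],[0,0,0,0.2,0,0,0],[0,0,0,0.2,0,0,0],[0,0,0,0.2,0,0,0],[0,0,0,0,0,0,0],[0,0,0,0,0,0,0]]'; python3 -m crank '[[0,0,0,0.1,0,0,0],[0,0,0,0.1,0,0,0],[0,0,0,0,0,0,0],[0,0,0,0,0,0,0]]'; python3 -c "
from h import *
plan([.4742,-.3378,.095],tilt(-25,0))"
```

```text
clock: 21.28
position: [0.4727, -0.3376, 0.1233]
ee_rot: [0.678, 3.067, -0.0]
wrist_force: [0.2, 1.0, -2.9]
gripper_width: 0.0394
grip_force: 43.5
clock: 21.62
position: [0.4724, -0.3375, 0.1148]
ee_rot: [-0.679, -3.067, -0.0]
wrist_force: [0.4, 0.4, -2.6]
gripper_width: 0.0392
grip_force: 43.6
rows 1 shift [-0.044  0.012  0.496] turn [ 0.003 -0.002  0.008]
```

```bash
python3 -m crank '[[0,-0.04,0.01,0.1,0,0,0],[0,0,0,0.1,0,0,0],[0,0,0,0.1,0,0,0],[0,0,0,0,0,0,0],[0,0,0,0,0,0,0]]'; python3 -m crank '[[0,0,0,0.05,0,0,0],[0,0,0,0.05,0,0,0],[0,0,0,0,0,0,0],[0,0,0,0,0,0,0]]'; python3 -m crank '[[0,0,0,0.05,0,0,0],[0,0,0,0,0,0,0],[0,0,0,0,0,0,0]]'
```

```text
clock: 22.03
position: [0.4739, -0.3376, 0.1025]
ee_rot: [-0.679, -3.067, -0.001]
wrist_force: [-1.6, 0.0, -2.5]
gripper_width: 0.0396
grip_force: 43.6
clock: 22.37
position: [0.4742, -0.3379, 0.0989]
ee_rot: [0.679, 3.067, 0.0]
wrist_force: [0.2, -0.0, -1.7]
gripper_width: 0.0396
grip_force: 43.6
clock: 22.62
position: [0.4741, -0.3379, 0.097]
ee_rot: [0.679, 3.067, 0.0]
wrist_force: [-0.7, -0.4, -1.8]
gripper_width: 0.0394
grip_force: 43.6
```

```bash
python3 -m crank '[[0,0,0,0.05,0,0,0],[0,0,0,0,0,0,0],[0,0,0,0,0,0,0]]'; python3 -m crank '[[0,0,0,0.05,0,0,0],[0,0,0,0,0,0,0],[0,0,0,0,0,0,0]]';  python3 -m crank '[[0,0,0,0.05,0,0,0],[0,0,0,0,0,0,0],[0,0,0,0,0,0,0]]'
```

```text
clock: 22.87
position: [0.4741, -0.3379, 0.0949]
ee_rot: [0.679, 3.067, 0.0]
wrist_force: [0.6, 0.3, -2.4]
gripper_width: 0.0395
grip_force: 43.6
clock: 23.12
position: [0.4741, -0.3378, 0.0929]
ee_rot: [0.679, 3.067, 0.0]
wrist_force: [0.4, -0.5, -3.2]
gripper_width: 0.0395
grip_force: 43.6
clock: 23.37
position: [0.4742, -0.3379, 0.0909]
ee_rot: [0.679, 3.067, 0.0]
wrist_force: [1.3, -0.3, -2.9]
gripper_width: 0.0393
grip_force: 43.6
```

```bash
python3 -m crank '[[0,0,0,0.05,0,0,0],[0,0,0,0.05,0,0,0],[0,0,0,0,0,0,0],[0,0,0,0,0,0,0]]'; python3 -m crank '[[0,0,0,0.05,0,0,0],[0,0,0,0.05,0,0,0],[0,0,0,0.05,0,0,0],[0,0,0,0,0,0,0],[0,0,0,0,0,0,0]]'
```

```text
clock: 23.7
position: [0.4741, -0.3378, 0.0868]
ee_rot: [-0.679, -3.067, -0.0]
wrist_force: [0.3, -1.0, -2.8]
gripper_width: 0.0394
grip_force: 43.6
clock: 24.12
position: [0.4741, -0.3378, 0.0808]
ee_rot: [-0.679, -3.067, -0.0]
wrist_force: [0.6, 0.1, -2.5]
gripper_width: 0.0395
grip_force: 43.6
```

```bash
python3 -m crank '[[0,0,0,0.1,0,0,0],[0,0,0,0.1,0,0,0],[0,0,0,0.1,0,0,0],[0,0,0,0.1,0,0,0],[0,0,0,0,0,0,0],[0,0,0,0,0,0,0]]'; python3 -m crank '[[0,0,0,0.05,0,0,0],[0,0,0,0.05,0,0,0],[0,0,0,0.05,0,0,0],[0,0,0,0,0,0,0],[0,0,0,0,0,0,0]]'
```

```text
clock: 24.62
position: [0.474, -0.3377, 0.0645]
ee_rot: [-0.679, -3.067, -0.001]
wrist_force: [0.5, -1.0, -2.1]
gripper_width: 0.0395
grip_force: 43.5
clock: 25.03
position: [0.4742, -0.3379, 0.0589]
ee_rot: [0.679, 3.067, 0.0]
wrist_force: [1.0, -0.9, -1.6]
gripper_width: 0.0395
grip_force: 43.6
```

```bash
python3 -m crank '[[0,0,0,0.05,0,0,0],[0,0,0,0,0,0,0],[0,0,0,0,0,0,0]]'
```

```text
clock: 25.28
position: [0.4742, -0.3379, 0.0569]
ee_rot: [0.679, 3.067, 0.0]
wrist_force: [-0.1, -0.2, -3.3]
gripper_width: 0.0392
grip_force: 43.6
```

```bash
python3 -m crank '[[0,0,0,0.05,0,0,0],[0,0,0,0,0,0,0],[0,0,0,0,0,0,0]]'; python3 -m crank '[[0,0,0,0.05,0,0,0],[0,0,0,0,0,0,0],[0,0,0,0,0,0,0]]'
```

```text
clock: 25.53
position: [0.4746, -0.3382, 0.056]
ee_rot: [0.678, 3.066, -0.001]
wrist_force: [-1.2, 1.8, 4.4]
gripper_width: 0.0394
grip_force: 44.0
clock: 25.78
position: [0.475, -0.3383, 0.0558]
ee_rot: [0.678, 3.065, -0.002]
wrist_force: [-2.4, 4.5, 16.2]
gripper_width: 0.0397
grip_force: 44.8
```

It goes fully home on the foot, so it belongs in the wooden tray. Lift it straight up and carry it there.

```bash
python3 -m crank '[[0,0,0,-0.2,0,0,0],[0,0,0,-0.5,0,0,0],[0,0,0,-0.6,0,0,0],[0,0,0,-0.6,0,0,0],[0,0,0,-0.6,0,0,0],[0,0,0,-0.6,0,0,0],[0,0,0,-0.6,0,0,0],[0,0,0,-0.3,0,0,0],[0,0,0,0,0,0,0]]'; python3 -c "
from h import *
st();plan([.452,-.003,.21],tilt(-15,0))"
```

```text
clock: 26.53
position: [0.4756, -0.3393, 0.2163]
ee_rot: [0.678, 3.062, -0.005]
wrist_force: [-0.8, -0.3, -2.8]
gripper_width: 0.0398
grip_force: 43.7
t26.53 p [ 0.4756 -0.3393  0.2163] f [-0.8 -0.3 -2.8] w0.0398 g43.7 z [ 0.005 -0.004 -1.   ]
rows 9 shift [0.389 0.853 0.015] turn [-0.003  0.007 -0.221]
```

```bash
python3 -m crank '[[0,0.39,0.85,0,0,0,-0.22],[0,0.39,0.85,0,0,0,-0.22],[0,0.39,0.85,0,0,0,-0.22],[0,0.39,0.85,0,0,0,-0.22],[0,0.39,0.85,0,0,0,-0.22],[0,0.39,0.85,0,0,0,-0.22],[0,0.39,0.85,0,0,0,-0.22],[0,0.39,0.85,0,0,0,-0.22],[0,0.39,0.85,0,0,0,-0.22],[0,0,0,0,0,0,0]]'; python3 -m crank '[[0,0,0,0.3,0,0,0],[0,0,0,0,0,0,0]]'; python3 -c "
from h import *
st();plan([.452,-.003,.075],tilt(-15,0))"
```

```text
clock: 27.37
position: [0.4474, 0.0031, 0.2116]
ee_rot: [-0.399, -3.113, -0.005]
wrist_force: [-1.1, -0.5, -2.4]
gripper_width: 0.0393
grip_force: 43.6
clock: 27.53
position: [0.4486, -0.0015, 0.1985]
ee_rot: [-0.408, -3.112, -0.0]
wrist_force: [-1.3, -0.1, -3.3]
gripper_width: 0.0395
grip_force: 43.5
t27.53 p [ 0.4486 -0.0015  0.1985] f [-1.3 -0.1 -3.3] w0.0395 g43.5 z [-0.003  0.    -1.   ]
rows 4 shift [-0.024 -0.004  0.772] turn [-0.001 -0.01   0.003]
```

```bash
python3 -m crank '[[0,0,0,0.8,0,0,0],[0,0,0,0.8,0,0,0],[0,0,0,0.8,0,0,0],[0,0,0,0.6,0,0,0],[0,0,0,0.3,0,0,0],[0,0,0,0.1,0,0,0],[0,0,0,0,0,0,0],[0,0,0,0,0,0,0]]'; python3 -m crank '[[0,0,0,0.06,0,0,0],[0,0,0,0,0,0,0],[0,0,0,0,0,0,0]]'
```

```text
clock: 28.2
position: [0.4506, -0.003, 0.0653]
ee_rot: [0.413, 3.114, -0.0]
wrist_force: [-0.6, -0.8, -2.4]
gripper_width: 0.0392
grip_force: 43.6
clock: 28.45
position: [0.4509, -0.0027, 0.0633]
ee_rot: [0.411, 3.113, -0.0]
wrist_force: [0.6, -0.1, -1.8]
gripper_width: 0.0392
grip_force: 43.6
```

```bash
python3 -m crank '[[0,0,0,0.15,0,0,0],[0,0,0,0.15,0,0,0],[0,0,0,0.08,0,0,0],[0,0,0,0,0,0,0],[0,0,0,0,0,0,0]]'; python3 -m crank '[[0,0,0,0.05,0,0,0],[0,0,0,0,0,0,0],[0,0,0,0,0,0,0]]'
```

```text
clock: 28.87
position: [0.4498, -0.0024, 0.0469]
ee_rot: [-0.411, -3.114, 0.0]
wrist_force: [0.5, -0.9, -2.2]
gripper_width: 0.0395
grip_force: 43.6
clock: 29.12
position: [0.4503, -0.0026, 0.0454]
ee_rot: [0.411, 3.114, -0.0]
wrist_force: [-0.6, 0.1, -2.1]
gripper_width: 0.0397
grip_force: 43.6
```

```bash
python3 -m crank '[[0,0,0,0.04,0,0,0],[0,0,0,0,0,0,0],[0,0,0,0,0,0,0]]'
```

```text
clock: 29.37
position: [0.4506, -0.0026, 0.044]
ee_rot: [0.411, 3.113, -0.0]
wrist_force: [0.6, 0.5, -1.6]
gripper_width: 0.0395
grip_force: 43.7
```

```bash
python3 -m crank '[[0,0,0,0.04,0,0,0],[0,0,0,0,0,0,0],[0,0,0,0,0,0,0]]'
```

```text
clock: 29.62
position: [0.4511, -0.0026, 0.0438]
ee_rot: [0.411, 3.112, -0.0]
wrist_force: [-2.7, 1.0, 13.9]
gripper_width: 0.0396
grip_force: 44.5
```

On the tray floor. Release and retreat, then check both sockets.

```bash
python3 -m crank '[[0.5,0,0,-0.03,0,0,0],[0.6,0,0,0,0,0,0],[0.75,0,0,0,0,0,0],[0.75,0,0,0,0,0,0],[0.75,0,0,0,0,0,0],[0.75,0,0,-0.5,0,0,0],[0.75,0,0,-0.9,0,0,0],[0.75,0,0,-0.9,0,0,0],[0.75,0,0,-0.9,0,0,0],[0.75,0,0,-0.9,0,0,0]]'; python3 -m crank '[[0.75,0,0,-0.5,0,0,0],[0.75,0,0,0,0,0,0],[0.75,0,0,0,0,0,0]]'
python3 - <<'E'
from h import *
st(); 
for n in("scene","wrist"):
    save(n,n+"9")
    for d in masks_of(n,"socket_a"): print(n,d["box"],round(d["conf"],2))
    for p in([.451,-.0026],[.4439,.32]): print([np.round(proj(n,[*p,z])) for z in(.008,.078)])
    print([(d["xy"],onz(n,d["xy"],.008),d["conf"]) for d in spot_point(n,"wood_tray_floor")])
E
```

```text
clock: 30.45
position: [0.4497, -0.0024, 0.2088]
ee_rot: [-0.411, -3.114, 0.0]
wrist_force: [-0.1, 0.0, -0.7]
gripper_width: 0.0637
grip_force: 0.0
clock: 30.7
position: [0.4511, -0.0027, 0.2284]
ee_rot: [0.411, 3.111, -0.0]
wrist_force: [0.7, -0.8, -0.6]
gripper_width: 0.0643
grip_force: 0.0
t30.70 p [ 0.4511 -0.0027  0.2284] f [ 0.7 -0.8 -0.6] w0.0643 g0.0 z [ 0.003 -0.001 -1.   ]
scene [251.9, 182.2, 11.4, 18.2] 0.71
scene [204.0, 224.6, 16.1, 13.6] 0.62
scene [192.1, 163.6, 19.9, 17.5] 0.61
scene [201.7, 181.6, 22.4, 27.6] 0.6
scene [329.6, 179.0, 10.8, 21.8] 0.59
scene [163.5, 177.1, 18.9, 29.3] 0.51
scene [159.1, 225.4, 15.4, 11.0] 0.29
[array([256., 197.]), array([256., 183.])]
[array([335., 198.]), array([338., 184.])]
[([258.1, 198.4], array([0.45882308, 0.00558373, 0.008     ]), 0.6), ([273.6, 236.4], array([0.67675275, 0.06316136, 0.008     ]), 0.28)]
wrist [242.6, 143.7, 42.6, 57.2] 0.93
wrist [0.0, 64.3, 47.7, 43.3] 0.71
[array([264., 163.]), array([264., 179.])]
[array([565.,  76.]), array([640.,  72.])]
[([265.3, 174.0], array([ 0.46317648, -0.00443047,  0.008     ]), 0.71)]
```

```bash
python3 -c "
from station import job_done
print(job_done())"
```

```text
the job is handed in; nothing more can be done
None
```

I handed the job in at about 31 s: the socket that stopped at the shoulder (25 mm bore) stands in the round steel dish, and the one that went fully home on the foot (30.5 mm bore) stands in the rectangular wooden tray; I checked the final placements with the detector boxes only, because all 10 picture views were used, and `job_done()` returned no verdict.

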